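# Lock the sample-tube carousel for transport

### The arm

A 6-joint arm with a two-finger parallel gripper is mounted at the origin on the work surface. World frame = base frame: x ahead of the robot, y to its left, z up, the work surface at z = 0. Lengths are in m, angles in rad, forces in N, time in s.
With the tool pointing down it reaches from about 0.35 to 0.925 m from the base axis. Payload 6.4 kg.
Tool frame: the origin (TCP) lies at the very end of the fingers, on their centre line; the grasp point (between the pads) lies 19 mm behind it; z points along the fingers, y is the line along which they close (so a half turn about z gives the same grasp; the last joint's range is limited). The gripper opens to 85 mm and grips with 20 to 120 N. Pads are 22 mm wide; open, the fingers measure 114 mm over their backs; the gripper's body (76 mm by 85 mm) begins 54 mm behind the grasp point. The pads swing forward as they close: fully open they stand 13 mm farther back than shut.
Start: joints at [-1.302, 0.245, 1.558, -0, 1.339, -0.174], TCP at [0.279, -0.587, 0.231] pointing down, gripper open.
Joint ranges: [-3.13, 3.13], [-1.02, 2.26], [0.13, 2.54], [-0.95, 4.09], [0.21, 2.88], [-2.74, 2.74]. Speed limits (rad/s): [2.57, 2.57, 3.14, 3.14, 3.14, 3.14].

### API

Orientations are given as a rotation vector (axis times angle).
In Python, from plant import env, cams, hand_in gives the robot as it stands (env), with the cameras (cams) and the job as plain functions.
- The arm moves only by the tool shift_gripper, called after "Emit:" by a JSON object that holds its "op" and its "data", one argument or row to a line. Schema: {"type":"object","properties":{"motion":{"type":"array","items":{"type":"array","items":{"type":"array","items":{"type":"number"},"minItems":6,"maxItems":6},"minItems":1,"maxItems":12},"minItems":1,"maxItems":1},"aperture":{"type":"number"},"only":{"type":"string"},"quiet":{"type":"boolean"},"lines":{"type":"string"}},"required":["motion"],"additionalProperties":false}. motion is a list that holds a single list of rows (three levels of brackets), with 1 to 12 rows, each of 6 numbers: dx, dy, dz in shares of the most that a row can go, 1 being 62.5 mm, then a rotation vector rx, ry, rz in parts of the range, where 1.0 means pi rad; each row shifts and turns the commanded pose from where the row before left it, along the tool's axes as they then stand; what a row does not reach is not made up. A row lasts 1/8 s, in which the tool goes at most 0.0625 m and 0.188 rad, less where a joint would pass 70% of its speed; a pose out of reach is approached as far as the arm can. aperture is the finger opening in m, set as the call begins (left out keeps the last). The fingers move at their own pace and stop on an object; the grip force is fixed at half the most. Time passes only in rows, so rows that do not move let the fingers close. The tool returns the time, the measured TCP pose, the force, the opening and the grip force at its end. only (a regular expression) keeps the lines of the reply that match it, lines (a string "A,B") keeps lines A to B, and quiet returns only ok. Input that does not fit is refused with a message, and nothing moves.
- env.sense(): the state, without advancing time (a new reading comes with each control period).
- cams.grab_frame(name): name is "scene" or "top" or "wrist"; returns a dict with "img" (384x512x3 uint8, red, green, blue), "K" (3x3 intrinsics, pixels), "rvec" (rotation vector, rad) and "tvec" (3), from world to camera coordinates, as OpenCV has them. Camera axes: x right, y down, z forward; pixel columns grow to the right and rows downward; lengths in m; the calibration is good to about 2 mm. The wrist camera is an equidistant fisheye: a pixel r from the principal point sees the ray r / f radians off the axis. A picture is of the moment at which its call begins. There is no depth.
- hand_in(): hands the job in; it is judged then, once.
The state is a dict: "time_s": time; "joints": joint angles; "qvel": joint speeds; "tau": joint torques, N m; "tcp_pos": TCP position; "tcp_rot": TCP orientation; "ft_force": force on the tool from outside, world axes, zero at the start; "torque": the same for the moment, N m; "gripper_width": finger opening in m; "grip_force": force on a finger pad.
Only numpy, scipy, OpenCV 4.12 (cv2) and the standard library are available. Lean on these libraries where they do the work, as an engineer would, in place of code of your own. Each camera call takes 0.05 s, during which the arm holds its last target. There are 200 camera calls.

### The job

Lock the tube carousel so it can be carried off: turn it by its handle until the hole in its rim lies under the hole in the fixed lug, then take the lock pin (the steel pin with the plain round knob, standing in the pin block) and put it down through the lug and the rim until its flange sits on the lug. Let go and leave it there.

Things in the scene. Friction and masses are not known exactly. Their poses are not given: they have to be found in the camera images.
- carousel (a joint): Turn of the blue tube carousel (disc of radius 106 mm, top 44 mm up, tubes to 102 mm) about its upright axis, rad. 0: its rim hole lies under the lug's hole; positive: rim hole counter-clockwise of the lug seen from above. Starts at 0.6 to 1.2, range +-1.6, light friction (0.06 N m), stays where left. The one rim hole is 86 mm from the axis, 36 mm along the rim, 26 mm radially.
- carousel_grip (a point): Grip point of the carousel's handle, on its axis, 135 mm above the table. The handle is an upright grey plastic fin above the tubes: 14 mm thick, 56 mm long, from 112 to 146 mm above the table. The point turns with the carousel: z up, x across the fin's thickness, y along the fin; -y points to the rim hole, as does a small nose on the fin's end.
- lug_hole (a point): Centre of the mouth of the 27 mm round hole in the fixed aluminium lug, on the lug's top face, 68 mm above the table. z up; +y points to the carousel's axis, 86 mm away. The lug is a plate 70 mm wide (x) and 12 mm thick, on a post at the stand's edge, reaching over the carousel's rim. The grey stand below has a like hole in line.
- lock_pin: Steel lock pin, 0.12 kg, upright; origin at its lower tip, z up. Nose tapered 6 to 12 mm over 14 mm, 12 mm shank to 55 mm, 44 mm flange to 61, round 24 mm knob to 98; grip at 84. Stands by its flange in a hole of a blue block 60 mm high, in a row of 3 at 80 mm along x (+-0.25 rad), among a T-bar pin and a flat-disc pin; free room for fingers closing along y. Seated: origin 55 mm below lug_hole.

How it is judged:
On the way, in this order (a step that is already met when the one before it is completed fails the run):
1. the carousel is turned so that its rim hole lies under the lug's hole (within about 11 degrees), with the lock pin not yet in the lug (value of joint carousel between -0.2 and 0.2 rad and horizontal distance between lock_pin and lug_hole above 0.05 m), for 0.2 s.
2. the lock pin is through the lug and the rim hole, its flange on the lug (value of joint carousel between -0.2 and 0.2 rad and horizontal distance between lock_pin and lug_hole below 0.014 m and z of lock_pin in the frame of lug_hole below -0.048 m and angle between lock_pin's own z axis and vertical below 0.15 rad), for 0.2 s.
At the end, for the whole second after the job is handed in: The carousel's rim hole is under the lug's hole (joint within 0.2 rad of 0) and the lock pin stands in both: upright within 0.15 rad, its axis within 14 mm of the lug hole's centre, its tip at least 48 mm below the lug's top face (55 mm when the flange sits flat), released and at rest (all of step 2 and linear speed of lock_pin below 0.02 m/s and contact force between the fingers and lock_pin below 0.05 N); the robot touches nothing.
It also fails if it takes over 51 s, if anything falls off the work surface, if the arm or the gripper's body presses on something with over 40 N, if the wrist force passes 120 N, or if a joint passes its speed limit or range.

## Working session

There is one attempt and no reset: what is moved stays moved. The work goes in short steps, Python scripts to look and compute and a tool call to move; the robot and the scene stay as the last step left them, time stands still between calls to the robot, and variables do not carry over. Pictures are saved under pics/ and viewed, at most 10 in all, crops included, and the job is handed in when it is done.

```bash
ls; mkdir -p pics; cat > h.py <<'E'
import numpy as np, cv2
from plant import env, cams, hand_in
def grab(n,save=None):
    f=cams.grab_frame(n)
    if save: cv2.imwrite('pics/'+save,f['img'][:,:,::-1])
    return f
def ray(f,uv,fish=False):
    K=np.array(f['K']);R=cv2.Rodrigues(np.array(f['rvec'],float))[0];t=np.array(f['tvec'],float).ravel()
    x=(uv[0]-K[0,2])/K[0,0];y=(uv[1]-K[1,2])/K[1,1]
    if fish:
        r=np.hypot(x,y);s=np.sin(r)/r if r>1e-9 else 1;d=np.array([x*s,y*s,np.cos(r)])
    else: d=np.array([x,y,1.]);d/=np.linalg.norm(d)
    return -R.T@t,R.T@d
def plane(f,uv,z,fish=False):
    c,d=ray(f,uv,fish);return c+d*(z-c[2])/d[2]
def tri(rays):
    A=np.zeros((3,3));b=np.zeros(3)
    for c,d in rays:
        P=np.eye(3)-np.outer(d,d);A+=P;b+=P@c
    p=np.linalg.solve(A,b)
    return p,[np.linalg.norm((np.eye(3)-np.outer(d,d))@(p-c)) for c,d in rays]
E
python3 - <<'E'
from h import *
import pickle
F={n:grab(n) for n in('scene','top','wrist')}
pickle.dump(F,open('F0.pkl','wb'))
for n in F: print(n,F[n]['K'][0],ray(F[n],(256,192),n=='wrist'))
a=np.hstack([F['top']['img'],F['scene']['img']])[:,:,::-1]
cv2.imwrite('pics/top.png',F['top']['img'][:,:,::-1]);cv2.imwrite('pics/scene.png',F['scene']['img'][:,:,::-1])
print(env.sense())
E
```

```text
pics
plant.py
scene [354.42818571   0.         254.76728187] (array([ 1.01592557, -0.38281169,  0.5494996 ]), array([-0.61014044,  0.52716762, -0.59145832]))
top [363.17901881   0.         255.87790306] (array([0.44138548, 0.02336626, 0.73494439]), array([ 0.17566386, -0.04893092, -0.98323343]))
wrist [297.31863964   0.         256.2807239 ] (array([ 0.3446909 , -0.55665853,  0.37343459]), array([-0.24964921, -0.11480732, -0.9615064 ]))
{'time_s': 0.15, 'joints': array([-1.30208284e+00,  2.45659568e-01,  1.55874260e+00,  1.50615407e-05,
        1.33869007e+00, -1.74105148e-01]), 'qvel': array([-0.00130014, -0.00168187, -0.00439576,  0.00099344, -0.00136599,
       -0.00059518]), 'tau': array([ 5.07819786e-04, -4.29986286e+01, -3.26552331e+01, -1.40525076e-04,
        3.53875330e-03, -5.52814882e-06]), 'tcp_pos': array([ 0.27840773, -0.58688494,  0.23042505]), 'tcp_rot': array([-3.06344218e+00, -6.89574270e-01,  8.83487016e-05]), 'ft_force': array([ 1.20186393,  0.56888855, -0.16111455]), 'torque': array([-0.01684812,  0.00294484, -0.03184965]), 'grip_force': 0.0, 'gripper_width': 0.08537589647940706}
```

View pics/top.png

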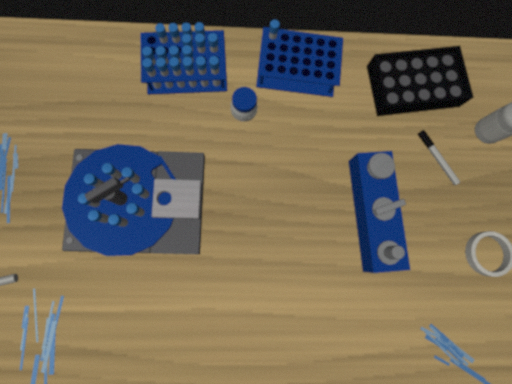

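View pics/scene.png

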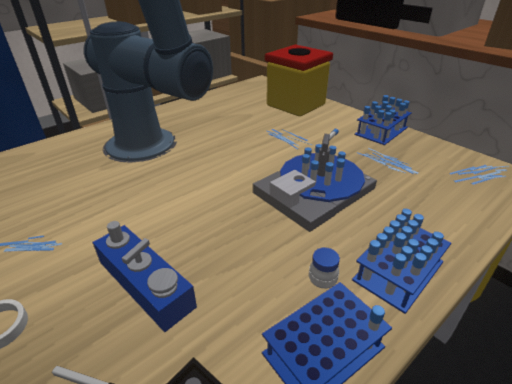

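The top view shows the carousel near (121,199), the lug hole at (165,198), and the pin row: disc (380,165), T-bar (383,208), round knob (391,252). In the scene view the knob is at (114,232), with the lug at (294,182). I'll enlarge these areas.

```bash
python3 - <<'E'
from h import *
import pickle
F=pickle.load(open('F0.pkl','rb'))
def c(n,x,y,w,h,s): return cv2.resize(F[n]['img'][y:y+h,x:x+w],(w*s,h*s),interpolation=cv2.INTER_CUBIC)
o=np.zeros((600,800,3),np.uint8)
o[:300,:400]=cv2.resize(c('top',60,140,160,120,4),(400,300)) if 0 else c('top',60,145,100,75,4)
o[:300,400:]=c('top',340,200,100,75,4)
o[300:,:400]=c('scene',270,125,100,75,4)
o[300:,400:]=c('scene',90,210,100,75,4)
cv2.imwrite('pics/crops.png',o[:,:,::-1])
f=F['top']
for n,uv,z in [('axis',(121,199),.044),('lug',(165,198),.068),('knob',(395,252),.098),('disc',(381,165),.098),('blockTL',(351,160),.06)]: print(n,plane(f,uv,z).round(4))
f=F['scene']
for n,uv,z in [('lug',(300,180),.068),('knob',(114,225),.098)]: print(n,plane(f,uv,z).round(4))
# lug hole & knob contours in top
f=F['top']['img'];hsv=cv2.cvtColor(f,cv2.COLOR_RGB2HSV)
for uv in [(165,198),(391,252),(395,252),(185,190),(383,240),(100,190),(115,195)]: print(uv,f[uv[1],uv[0]],hsv[uv[1],uv[0]])
E
```

```text
axis [0.5459 0.2444 0.044 ]
lug [0.5458 0.1575 0.068 ]
knob [ 0.453  -0.2551  0.098 ]
disc [ 0.6106 -0.2383  0.098 ]
blockTL [ 0.6293 -0.1948  0.06  ]
lug [0.553  0.1572 0.068 ]
knob [ 0.4489 -0.2545  0.098 ]
(165, 198) [ 22  56 125] [110 210 125]
(391, 252) [91 91 91] [ 0  0 91]
(395, 252) [121 121 121] [  0   0 121]
(185, 190) [149 145 145] [  0   7 149]
(383, 240) [ 30  58 119] [111 191 119]
(100, 190) [88 87 88] [150   3  88]
(115, 195) [39 41 43] [105  24  43]
```

View pics/crops.png

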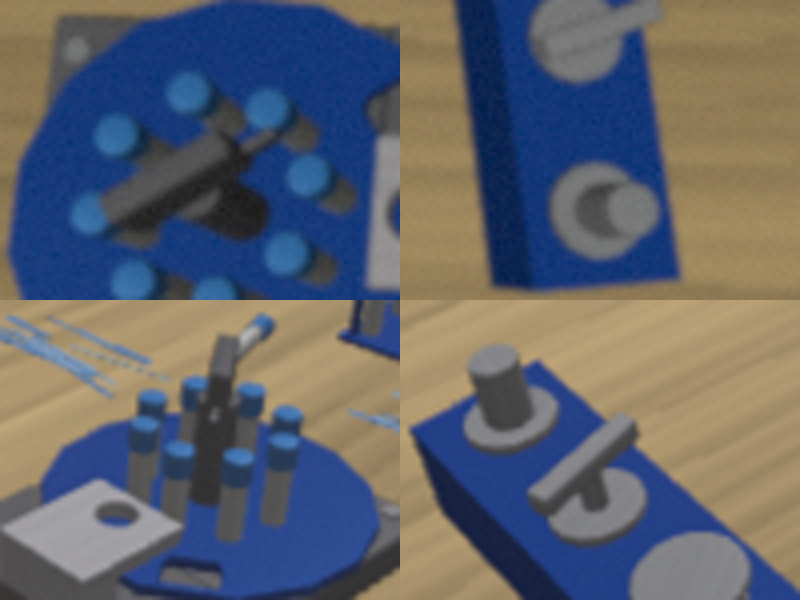

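Crops: fin top runs from about (86,196) to (117,182) in the top view, with its nose towards the upper right. The rim hole is near (155,170) in the top view and (317,268−74) in the scene view. The knob top centre is at (398,252) in the top view and (114,224) in the scene view.

```bash
python3 - <<'E'
from h import *
import pickle
F=pickle.load(open('F0.pkl','rb'));T,S=F['top'],F['scene']
P=lambda f,x,y,z:plane(f,(x,y),z).round(4)
def t(x,y): return 60+x/4-.375,145+y/4-.375
def s(x,y): return 270+x/4-.375,125+(y-300)/4-.375
for a in [(100,203),(112,226),(218,133),(238,158)]: print('fin',P(T,*t(*a),.146))
print('rim scene',P(S,*s(192,572),.044),P(S,*s(160,582),.044),P(S,*s(220,582),.044),'rim top',P(T,*t(368,100),.044))
# blue disc contour top
hs=cv2.cvtColor(T['img'],cv2.COLOR_RGB2HSV)
m=cv2.inRange(hs,(100,150,40),(125,255,255));m[:,:55]=0;m[:,210:]=0;m[:130]=0;m[270:]=0
c=max(cv2.findContours(m,0,1)[0],key=cv2.contourArea)
pts=np.array([P(T,*p,.044)[:2] for p in c[:,0]])
pts=pts[pts[:,1]>.22]
A=np.c_[2*pts,np.ones(len(pts))];x=np.linalg.lstsq(A,(pts**2).sum(1),rcond=None)[0]
print('axis fit',x[:2],'r',np.sqrt(x[2]+x[:2]@x[:2]))
# lug hole: in top blue blob inside white; in scene dark blob
def blob(f,x0,y0,x1,y1,mask):
    mm=np.zeros(mask.shape,np.uint8);mm[y0:y1,x0:x1]=mask[y0:y1,x0:x1]
    c=max(cv2.findContours(mm,0,1)[0],key=cv2.contourArea);M=cv2.moments(c)
    return (M['m10']/M['m00'],M['m01']/M['m00']),cv2.boundingRect(c)
g=lambda f:cv2.cvtColor(f['img'],cv2.COLOR_RGB2GRAY)
ht,_=blob(T,156,188,176,210,(g(T)<105).astype(np.uint8)*255)
hs_,b=blob(S,290,173,306,185,(g(S)<110).astype(np.uint8)*255)
print(ht,_,hs_,b,'tri',tri([ray(T,ht),ray(S,hs_)]),P(T,*ht,.068),P(S,*hs_,.068))
k1=(340+633/4-.4,200+210/4-.4);k2=(90+95/4-.4,210+57/4-.4)
print('knob',tri([ray(T,k1),ray(S,k2)]),P(T,*k1,.098),P(S,*k2,.098))
# flange/tbar/disc
print('flange',P(T,340+597/4,200+210/4,.066),'tbarfl',P(T,340+575/4,200+40/4,.066))
for q in [(351,160),(396,152),(409,268),(364,272)]:print('block',P(T,*q,.06))
print('flange scene',P(S,90+112/4,210+117/4,.066),'tb',P(S,90+197/4,210+205/4,.066))
E
```

```text
fin [0.5352 0.2696 0.146 ]
fin [0.526 0.264 0.146]
fin [0.565  0.2256 0.146 ]
fin [0.5548 0.2167 0.146 ]
rim scene [0.5949 0.1762 0.044 ] [0.5889 0.1545 0.044 ] [0.6126 0.1809 0.044 ] rim top [0.6043 0.191  0.044 ]
axis fit [0.54715512 0.24676749] r 0.10399114161673666
(163.56678281068525, 197.6991869918699) (157, 191, 14, 14) (298.73777777777775, 178.1511111111111) (294, 176, 11, 6) tri (array([0.5461844 , 0.15999845, 0.06866493]), [np.float64(3.866442340469274e-05), np.float64(3.866442340476224e-05)]) [0.5463 0.1601 0.068 ] [0.5455 0.1608 0.068 ]
knob (array([ 0.4860691 , -0.31320634,  0.1873552 ]), [np.float64(0.0618554723092895), np.float64(0.06185547230928951)]) [ 0.4552 -0.4431  0.098 ] [ 0.4448 -0.254   0.098 ]
flange [ 0.4549 -0.4497  0.066 ] tbarfl [ 0.5352 -0.4478  0.066 ]
block [ 0.6293 -0.1948  0.06  ]
block [ 0.6479 -0.2855  0.06  ]
block [ 0.4247 -0.2965  0.06  ]
block [ 0.4166 -0.2112  0.06  ]
flange scene [ 0.4546 -0.2569  0.066 ] tb [ 0.5359 -0.2519  0.066 ]
```

The rows are not in the units I measure in: shifts go in shares of 62.5 mm and turns go in shares of pi rad. I convert before sending: -0.0398 m is -0.6368, 0.0374 m is 0.5984.

```bash
python3 - <<'E'
from h import *
import pickle
F=pickle.load(open('F0.pkl','rb'));T,S=F['top'],F['scene']
k1=(340+233/4-.4,200+210/4-.4);k2=(90+95/4-.4,210+57/4-.4)
print('knob',tri([ray(T,k1),ray(S,k2)]),plane(T,k1,.098),plane(S,k2,.098))
print('flange',plane(T,(340+197/4-.4,200+210/4-.4),.066),'tb',plane(T,(340+175/4-.4,200+40/4-.4),.066))
fm=[((100+112)/2,(203+226)/2),((218+238)/2,(133+158)/2)]
a=[60+np.mean([q[0] for q in fm])/4-.4,145+np.mean([q[1] for q in fm])/4-.4]
print('fin mid top',a,'tri with scene fin top centre',tri([ray(T,a),ray(S,(270+227/4-.4,125+43/4-.4))]))
E
```

```text
knob (array([ 0.45301863, -0.25650085,  0.10498401]), [np.float64(0.0006582437021413861), np.float64(0.0006582437021413662)]) [ 0.45284381 -0.26024937  0.098     ] [ 0.44478302 -0.25404028  0.098     ]
flange [ 0.45320029 -0.25748098  0.066     ] tb [ 0.53226726 -0.25139314  0.066     ]
fin mid top [np.float64(101.35), np.float64(189.6)] tri with scene fin top centre (array([0.54610112, 0.2440974 , 0.15338462]), [np.float64(0.0032339881825613746), np.float64(0.003233988182561287)])
```

Emit:
{"op": "shift_gripper", "data": {
  "motion": [
    [[0.5984, -0.6368, 0, 0, 0, 0], [0.5984, -0.6368, 0, 0, 0, 0], [0.5984, -0.6368, 0, 0, 0, 0], [0.5984, -0.6368, 0, 0, 0, 0], [0.5984, -0.6368, 0, 0, 0, 0], [0.5984, -0.6368, 0, 0, 0, 0], [0.5984, -0.6368, 0, 0, 0, 0], [0.5984, -0.6368, 0, 0, 0, 0]]
  ],
  "aperture": 0.05
}}

```text
time_s: 1.15
tcp_pos: [0.4125, -0.1697, 0.2312]
tcp_rot: [3.065, 0.689, 0.0]
ft_force: [1.7, -0.4, -0.1]
gripper_width: 0.05
grip_force: 0.0
```

Emit:
{"op": "shift_gripper", "data": {
  "motion": [
    [[0.5984, -0.6368, 0, 0, 0, 0], [0.5984, -0.6368, 0, 0, 0, 0], [0.5984, -0.6368, 0, 0, 0, 0], [0.5984, -0.6368, 0, 0, 0, 0], [0.5984, -0.6368, 0, 0, 0, 0], [0.5984, -0.6368, 0, 0, 0, 0], [0.5984, -0.6368, 0, 0, 0, 0], [0.5984, -0.6368, 0, 0, 0, 0], [0, 0, 0, 0, 0, -0.0541]]
  ]
}}

```text
time_s: 2.28
tcp_pos: [0.5463, 0.2475, 0.2306]
tcp_rot: [-2.991, -0.961, 0.001]
ft_force: [-0.2, -0.9, 0.0]
gripper_width: 0.0502
grip_force: 0.0
```

Emit:
{"op": "shift_gripper", "data": {
  "motion": [
    [[0, 0, 0, 0, 0, -0.0547], [0, 0, 0, 0, 0, -0.0547], [0, 0, 0, 0, 0, -0.0547], [0, 0, 0, 0, 0, -0.0547], [0, 0, 0, 0, 0, -0.0547], [0, 0, 0, 0, 0, -0.0547], [0, 0, 0, 0, 0, -0.0547], [0, 0, 0, 0, 0, -0.0547], [0, 0, 0, 0, 0, -0.0547], [0, 0, 0, 0, 0, 0]]
  ]
}}

```text
time_s: 3.52
tcp_pos: [0.5461, 0.2444, 0.231]
tcp_rot: [-1.482, -2.769, 0.001]
ft_force: [-0.1, 0.4, -0.1]
gripper_width: 0.0501
grip_force: 0.0
```

```bash
python3 - <<'E'
from h import *
f=grab('wrist','w1.png');s=env.sense();R=cv2.Rodrigues(s['tcp_rot'])[0]
print(s['tcp_pos'],R.round(3),s['time_s'],s['joints'])
E
```

```text
[0.5461608  0.24444022 0.23099741] [[-0.554  0.833 -0.001]
 [ 0.833  0.554 -0.   ]
 [ 0.    -0.001 -1.   ]] 3.575 [ 2.31501042e-01  1.26670521e-01  1.69388986e+00  3.58959896e-05
  1.32160966e+00 -3.55618727e-01]
```

View pics/w1.png

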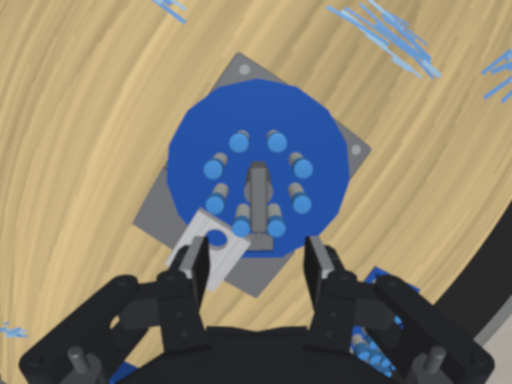

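The wrist view shows the fin at column 259, upright in the picture and midway between the fingers (about 196 and 318). It is aligned, so I go down and close.

Converted, 0.038 m is 0.608.

Emit:
{"op": "shift_gripper", "data": {
  "motion": [
    [[0, 0, 0.608, 0, 0, 0], [0, 0, 0.608, 0, 0, 0], [0, 0, 0.608, 0, 0, 0], [0, 0, 0, 0, 0, 0]]
  ]
}}

```text
time_s: 4.08
tcp_pos: [0.5437, 0.2438, 0.1138]
tcp_rot: [-1.48, -2.765, 0.008]
ft_force: [-0.2, 1.0, 0.6]
gripper_width: 0.05
grip_force: 0.0
```

Emit:
{"op": "shift_gripper", "data": {
  "motion": [
    [[0, 0, 0, 0, 0, 0], [0, 0, 0, 0, 0, 0], [0, 0, 0, 0, 0, 0], [0, 0, 0, 0, 0, 0], [0, 0, 0, 0, 0, 0]]
  ],
  "aperture": 0
}}

```text
time_s: 4.7
tcp_pos: [0.5478, 0.2448, 0.1199]
tcp_rot: [1.479, 2.769, 0.004]
ft_force: [-0.6, -1.3, 6.3]
gripper_width: 0.0128
grip_force: 60.9
```

Converted, 0.1 rad / 3.1416 = 0.0318.

Emit:
{"op": "shift_gripper", "data": {
  "motion": [
    [[0, 0, 0, 0, 0, 0.0318], [0, 0, 0, 0, 0, 0.0318], [0, 0, 0, 0, 0, 0.0318], [0, 0, 0, 0, 0, 0.0318], [0, 0, 0, 0, 0, 0.0318], [0, 0, 0, 0, 0, 0.0286], [0, 0, 0, 0, 0, 0], [0, 0, 0, 0, 0, 0]]
  ]
}}

```text
time_s: 5.7
tcp_pos: [0.5477, 0.2448, 0.1199]
tcp_rot: [2.22, 2.22, 0.005]
ft_force: [-1.5, -0.3, 6.7]
gripper_width: 0.0129
grip_force: 61.1
```

```bash
python3 - <<'E'
from h import *
T=grab('top','t2.png');S=grab('scene')
s=env.sense();R=cv2.Rodrigues(s['tcp_rot'])[0];print(R.round(3),s['ft_force'],s['torque'])
o=np.hstack([cv2.resize(S['img'][140:220,260:360],(400,320),interpolation=2),cv2.resize(T['img'][140:220,110:210],(400,320),interpolation=2)])
cv2.imwrite('pics/c2.png',o[:,:,::-1])
E
```

```text
[[ 0.     1.     0.004]
 [ 1.    -0.     0.001]
 [ 0.001  0.004 -1.   ]] [-0.52041141  0.04476558  6.13691274] [-0.16097138  0.2858741  -0.0737032 ]
```

View pics/c2.png

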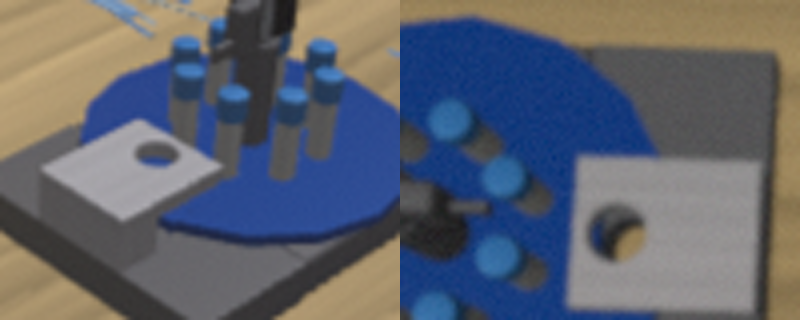

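The top view now shows wood and stand through the lug hole at crop (617,232), and no blue disc, so the rim hole is under the lug. Next: release, rise and go to the pin.

Emit:
{"op": "shift_gripper", "data": {
  "motion": [
    [[0, 0, 0, 0, 0, 0], [0, 0, 0, 0, 0, 0], [0, 0, 0, 0, 0, 0], [0, 0, -0.64, 0, 0, 0], [0, 0, -0.8, 0, 0, 0], [0, 0, -0.48, 0, 0, 0]]
  ],
  "aperture": 0.06
}}

```text
time_s: 6.55
tcp_pos: [0.5471, 0.2447, 0.2401]
tcp_rot: [2.22, 2.22, 0.004]
ft_force: [-0.4, -0.3, 0.5]
gripper_width: 0.0597
grip_force: 0.0
```

Emit:
{"op": "shift_gripper", "data": {
  "motion": [
    [[-0.8, -0.152, 0, 0, 0, 0], [-0.8, -0.152, 0, 0, 0, 0], [-0.8, -0.152, 0, 0, 0, 0], [-0.8, -0.152, 0, 0, 0, 0], [-0.8, -0.152, 0, 0, 0, 0], [-0.8, -0.152, 0, 0, 0, 0], [-0.8, -0.152, 0, 0, 0, 0], [-0.8, -0.152, 0, 0, 0, 0], [-0.8, -0.152, 0, 0, 0, 0], [-0.8, -0.152, 0, 0, 0, 0]]
  ]
}}

```text
time_s: 7.8
tcp_pos: [0.4508, -0.2571, 0.2373]
tcp_rot: [2.221, 2.221, 0.0]
ft_force: [-0.3, -0.4, -0.4]
gripper_width: 0.0601
grip_force: 0.0
```

Emit:
{"op": "shift_gripper", "data": {
  "motion": [
    [[0, 0, 0, 0, 0, 0.0532], [0, 0, 0, 0, 0, 0.0532], [0, 0, 0, 0, 0, 0.0532], [0, 0, 0, 0, 0, 0.0532], [0, 0, 0, 0, 0, 0.0532], [0, 0, 0, 0, 0, 0.0532], [0, 0, 0, 0, 0, 0.0532], [0, 0, 0, 0, 0, 0.0532], [0, 0, 0, 0, 0, 0.0522], [0, 0, 0, 0, 0, 0], [0, 0, 0, 0, 0, 0]]
  ]
}}

```text
time_s: 9.18
tcp_pos: [0.4513, -0.2555, 0.2372]
tcp_rot: [-3.139, -0.115, 0.0]
ft_force: [0.5, 0.7, 0.1]
gripper_width: 0.0599
grip_force: 0.0
```

```bash
python3 - <<'E'
from h import *
T=grab('top')
f=grab('wrist','w3.png');s=env.sense();R=cv2.Rodrigues(s['tcp_rot'])[0];print(s['tcp_pos'],R.round(3))
o=np.zeros((384,800,3),np.uint8);o[:,:512]=f['img'];o[:240,512:812]=cv2.resize(T['img'][150:230,110:206],(288,240))
cv2.imwrite('pics/c3.png',o[:,:,::-1])
E
```

```text
[ 0.45134033 -0.25549606  0.23728095] [[ 0.997  0.072 -0.   ]
 [ 0.072 -0.997  0.   ]
 [-0.    -0.    -1.   ]]
```

View pics/c3.png

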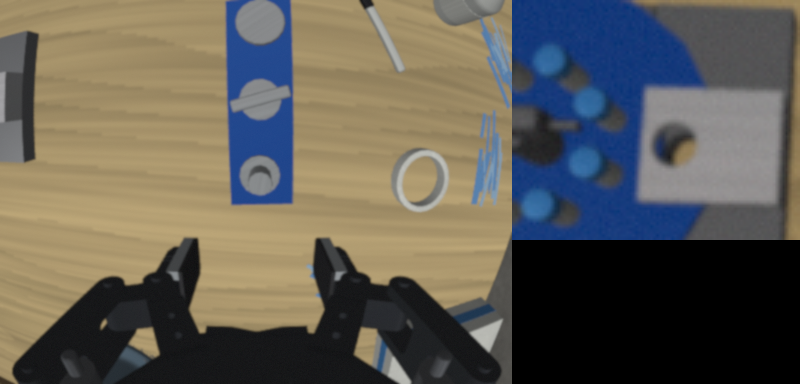

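The wrist view shows the knob top at (260,182), its flange at (260,174), and the fingers' midpoint near column 257. The lug hole still shows wood, so the carousel stayed put. I check the knob position from this view.

```bash
python3 - <<'E'
from h import *
import pickle
f=grab('wrist');T=pickle.load(open('F0.pkl','rb'))['top']
print(plane(f,(260,182),.103,True),plane(f,(259.7,174.5),.066,True))
print(tri([ray(f,(260,182),True),ray(T,(340+233/4-.4,200+210/4-.4))]))
E
```

```text
[ 0.45541557 -0.2594438   0.103     ] [ 0.4545434  -0.25962159  0.066     ]
(array([ 0.45343717, -0.25999273,  0.09756876]), [np.float64(0.0007171801808474499), np.float64(0.0007171801808474622)])
```

Two views agree: the pin is at about (0.454, −0.2585), with the knob top near 0.10. I go down to TCP 0.076 and close.

Emit:
{"op": "shift_gripper", "data": {
  "motion": [
    [[0.04, 0.048, 0.64, 0, 0, 0], [0, 0, 0.64, 0, 0, 0], [0, 0, 0.64, 0, 0, 0], [0, 0, 0.4, 0, 0, 0], [0, 0, 0.24, 0, 0, 0], [0, 0, 0, 0, 0, 0], [0, 0, 0, 0, 0, 0]]
  ]
}}

```text
time_s: 10.2
tcp_pos: [0.4548, -0.259, 0.0785]
tcp_rot: [3.138, 0.111, 0.003]
ft_force: [0.4, 0.3, 0.3]
gripper_width: 0.0599
grip_force: 0.0
```

Emit:
{"op": "shift_gripper", "data": {
  "motion": [
    [[0, 0, 0, 0, 0, 0], [0, 0, 0, 0, 0, 0], [0, 0, 0, 0, 0, 0], [0, 0, 0, 0, 0, 0], [0, 0, 0, 0, 0, 0], [0, 0, 0, 0, 0, 0]]
  ],
  "aperture": 0
}}

```text
time_s: 10.95
tcp_pos: [0.4546, -0.2588, 0.0783]
tcp_rot: [3.139, 0.111, 0.002]
ft_force: [-0.2, 1.1, 5.6]
gripper_width: 0.0221
grip_force: 58.8
```

Converted, -0.04 m is -0.64, -0.02 m is -0.32.

Emit:
{"op": "shift_gripper", "data": {
  "motion": [
    [[0, 0, -0.32, 0, 0, 0], [0, 0, -0.64, 0, 0, 0], [0, 0, -0.64, 0, 0, 0], [0, 0, -0.32, 0, 0, 0], [0, 0, 0, 0, 0, 0]]
  ]
}}

```text
time_s: 11.58
tcp_pos: [0.4546, -0.2588, 0.1985]
tcp_rot: [3.137, 0.111, 0.003]
ft_force: [-0.2, 0.2, -1.5]
gripper_width: 0.0222
grip_force: 58.9
```

Emit:
{"op": "shift_gripper", "data": {
  "motion": [
    [[0.216, -0.7312, 0, 0, 0, 0], [0.216, -0.7312, 0, 0, 0, 0], [0.216, -0.7312, 0, 0, 0, 0], [0.216, -0.7312, 0, 0, 0, 0], [0.216, -0.7312, 0, 0, 0, 0], [0.216, -0.7312, 0, 0, 0, 0], [0.216, -0.7312, 0, 0, 0, 0], [0.216, -0.7312, 0, 0, 0, 0], [0.216, -0.7312, 0, 0, 0, 0]]
  ]
}}

```text
time_s: 12.7
tcp_pos: [0.5451, 0.162, 0.1949]
tcp_rot: [3.139, 0.111, -0.006]
ft_force: [0.2, -0.6, -0.6]
gripper_width: 0.0225
grip_force: 59.0
```

Emit:
{"op": "shift_gripper", "data": {
  "motion": [
    [[0, 0, 0, 0, 0, -0.0477], [0, 0, 0, 0, 0, -0.0477], [0, 0, 0, 0, 0, -0.0477], [0, 0, 0, 0, 0, -0.0477], [0, 0, 0, 0, 0, -0.0477], [0, 0, 0, 0, 0, -0.0477], [0, 0, 0, 0, 0, -0.0477], [0, 0, 0, 0, 0, -0.0477], [0, 0, 0, 0, 0, -0.0477], [0, 0, 0, 0, 0, -0.0477], [0, 0, 0, 0, 0, 0], [0, 0, 0, 0, 0, 0]]
  ]
}}

```text
time_s: 14.2
tcp_pos: [0.5456, 0.1604, 0.196]
tcp_rot: [-2.223, -2.218, 0.002]
ft_force: [-0.5, -1.2, -1.0]
gripper_width: 0.022
grip_force: 59.2
```

```bash
python3 - <<'E'
from h import *
import pickle
F={n:grab(n) for n in('scene','top')};pickle.dump(F,open('F4.pkl','wb'));S,T=F['scene'],F['top']
s=env.sense();R=cv2.Rodrigues(s['tcp_rot'])[0];print(s['tcp_pos'],R.round(3))
o=np.hstack([cv2.resize(S['img'][100:220,240:340],(400,480),interpolation=2),cv2.resize(T['img'][140:260,110:210],(400,480),interpolation=2)])
cv2.imwrite('pics/c4.png',o[:,:,::-1])
E
```

```text
[0.5459036 0.1604687 0.1967139] [[ 0.001  1.    -0.001]
 [ 1.    -0.001 -0.   ]
 [-0.    -0.001 -1.   ]]
```

View pics/c4.png

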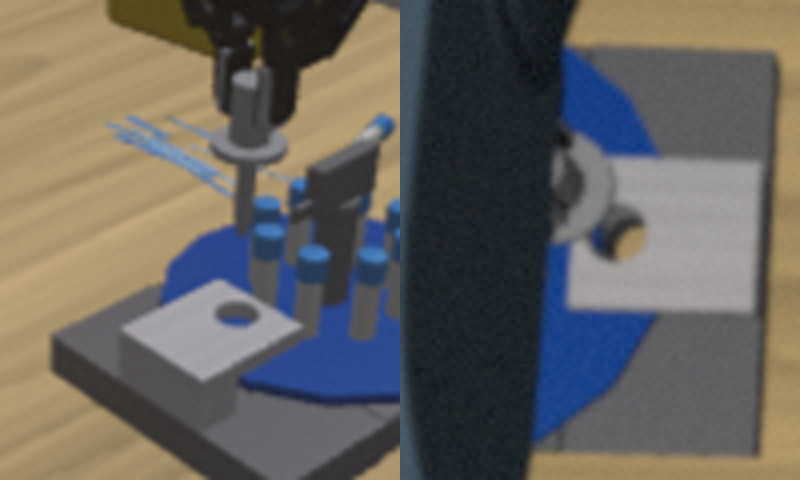

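The scene crop shows the pin hanging straight above the lug, its tip at full-image (300.6,157.6), flange centre (301.6,135.4), hole (298.4,177.9). The fin stands well clear of the pin. I check the offset in x and y.

```bash
python3 - <<'E'
from h import *
import pickle
F=pickle.load(open('F4.pkl','rb'));S,T=F['scene'],F['top']
for n,q,z in [('tip',(300.6,157.6),.123),('fl',(301.6,135.4),.181),('hole',(298.4,177.9),.068)]: print(n,plane(S,q,z).round(4))
# top: flange right edge crop (616,185)
print('flange edge top',plane(T,(110+216/4-.4,140+185/4-.4),.181).round(4))
print('hole top',plane(T,(110+217/4-.4,140+232/4-.4),.068).round(4))
E
```

```text
tip [0.5431 0.1647 0.123 ]
fl [0.5425 0.1631 0.181 ]
hole [0.5443 0.161  0.068 ]
flange edge top [0.5469 0.138  0.181 ]
hole top [0.5465 0.1596 0.068 ]
```

Within about 3 mm, against 7.5 mm of clearance. I lower the pin.

Converted, 0.03 m is 0.48, -0.001 m is -0.016.

Emit:
{"op": "shift_gripper", "data": {
  "motion": [
    [[-0.016, 0, 0.48, 0, 0, 0], [0, 0, 0.32, 0, 0, 0], [0, 0, 0.32, 0, 0, 0], [0, 0, 0.24, 0, 0, 0], [0, 0, 0, 0, 0, 0]]
  ]
}}

```text
time_s: 14.92
tcp_pos: [0.5453, 0.1594, 0.1108]
tcp_rot: [-2.22, -2.22, 0.003]
ft_force: [-1.1, 0.2, -1.5]
gripper_width: 0.022
grip_force: 59.2
```

Emit:
{"op": "shift_gripper", "data": {
  "motion": [
    [[0, 0, 0.16, 0, 0, 0], [0, 0, 0.096, 0, 0, 0], [0, 0, 0.064, 0, 0, 0], [0, 0, 0, 0, 0, 0], [0, 0, 0, 0, 0, 0]]
  ]
}}

```text
time_s: 15.55
tcp_pos: [0.5464, 0.1595, 0.0926]
tcp_rot: [2.221, 2.221, 0.001]
ft_force: [-0.4, 0.7, -1.8]
gripper_width: 0.0218
grip_force: 59.2
```

Converted, 0.003 m is 0.048, 0.002 m is 0.032.

Emit:
{"op": "shift_gripper", "data": {
  "motion": [
    [[0, 0, 0.048, 0, 0, 0], [0, 0, 0.032, 0, 0, 0], [0, 0, 0, 0, 0, 0], [0, 0, 0, 0, 0, 0]]
  ]
}}

```text
time_s: 16.05
tcp_pos: [0.5462, 0.1595, 0.0873]
tcp_rot: [2.221, 2.221, 0.0]
ft_force: [0.2, -0.6, -0.9]
gripper_width: 0.0219
grip_force: 59.2
```

Emit:
{"op": "shift_gripper", "data": {
  "motion": [
    [[0, 0, 0, 0, 0, 0], [0, 0, 0, 0, 0, 0], [0, 0, 0, 0, 0, 0], [0, 0, 0, 0, 0, 0]]
  ],
  "aperture": 0.045
}}

```text
time_s: 16.55
tcp_pos: [0.5463, 0.1595, 0.0874]
tcp_rot: [2.221, 2.221, 0.0]
ft_force: [0.6, 0.7, 0.2]
gripper_width: 0.0452
grip_force: 0.0
```

Emit:
{"op": "shift_gripper", "data": {
  "motion": [
    [[0, 0, -0.32, 0, 0, 0], [0, 0, -0.48, 0, 0, 0], [0, 0, -0.8, 0, 0, 0], [0, 0, -0.8, 0, 0, 0], [0, 0, -0.8, 0, 0, 0], [0, 0, 0, 0, 0, 0], [0, 0, 0, 0, 0, 0]]
  ]
}}

```text
time_s: 17.42
tcp_pos: [0.5459, 0.1595, 0.2878]
tcp_rot: [2.221, 2.221, 0.001]
ft_force: [0.9, 0.0, -0.1]
gripper_width: 0.0448
grip_force: 0.0
```

```bash
python3 - <<'E'
from h import *
import pickle
F={n:grab(n) for n in('scene','top')};S,T=F['scene'],F['top'];pickle.dump(F,open('F5.pkl','wb'))
o=np.hstack([cv2.resize(S['img'][100:220,240:340],(400,480),interpolation=2),cv2.resize(T['img'][140:260,110:210],(400,480),interpolation=2)])
cv2.imwrite('pics/c5.png',o[:,:,::-1])
E
```

```text
(no output)
```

View pics/c5.png

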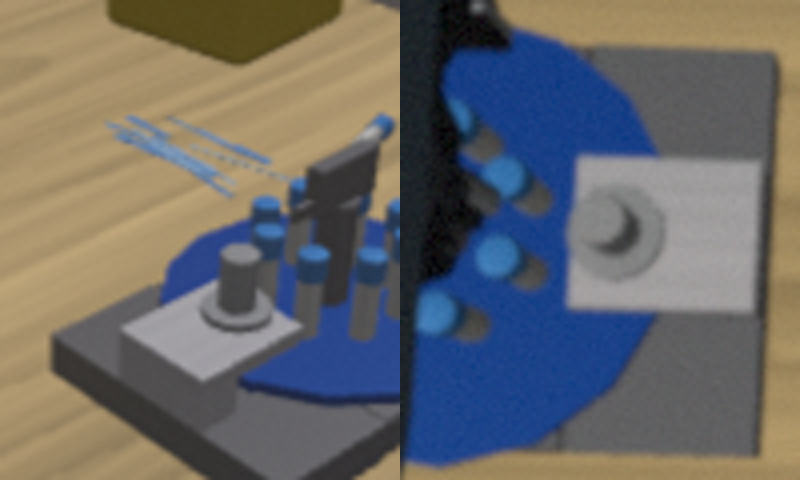

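The pin stands upright with its flange flat on the lug (scene crop (237,308), top crop (617,230)), and the gripper is well clear. I hand in.

Emit:
{"op": "shift_gripper", "data": {
  "motion": [
    [[0, 0, 0, 0, 0, 0], [0, 0, 0, 0, 0, 0], [0, 0, 0, 0, 0, 0]]
  ]
}}

```text
time_s: 17.9
tcp_pos: [0.5461, 0.1595, 0.2869]
tcp_rot: [-2.221, -2.221, 0.001]
ft_force: [-0.0, -0.2, -0.3]
gripper_width: 0.0449
grip_force: 0.0
```

```bash
python3 -c "
from plant import env, cams, hand_in
print(hand_in())"
```

```text
the job is handed in; nothing more can be done
None
```

I turned the carousel until its rim hole was under the lug, put the lock pin through both until its flange sat on the lug, released it, and handed the job in at about 18 s; the hand-in returned no verdict.

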